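Swap a radiator cap and hold the new one at its first stop

TASK

The old rusty-brown radiator cap is sitting loose on the coolant tank's filler neck: lift it off and drop it into the red wire scrap basket. Then fit the new blue cap: let its tabs down through the neck's two slots, press it down against its spring, turn it clockwise an eighth of a turn to the first stop - halfway to the lock, so the tank can still vent - and ease off so that the spring lifts the tabs up into the stop. Never turn it on to the lock; the job finishes while you still grip the cap and hold it there, with the basket and the other things on the counter left standing where they are.

Things in the scene. Friction and masses are not known exactly. Their poses are not given: they have to be found in the camera images.
- neck_mouth (a point): Centre of the top face of the filler neck's steel flange (52 mm dia), 146 mm above the counter. z up, y along the tank's long side. Two open slots in the flange, on its +y and -y sides, 34 degrees (12 to 15 mm) wide, let the cap's tabs down. Tube below: 40 mm outside, 34 mm bore; valve seat 24 mm below the mouth.
- tank: Aluminium coolant tank 80 (x) x 140 (y) mm, top 118 mm up, bolted to a 120 x 190 mm plate, immovable. The flange's underside is a cam; clockwise from each slot it lies below the mouth by: 5 mm to 27 degrees; 3 mm at 27-63 (first stop: pocket for a 20-degree-wide tab, centre 45); 6 mm to 74 (step); 4.5 mm to 104 (lock, centre 89); then a wall. Counter-clockwise of each slot: a wall.
- old_cap_grip (a point): Centre of the grip bar of the old brown cap, 14 mm above the neck mouth at the start: tabs down in the slots, not twisted, top resting on the flange. Bar 14 mm wide (x), 50 long (y), 22 tall, on a 62 mm disc whose top is 11 mm below this point. Lift straight up 15 mm or more before moving sideways.
- old_cap: The old rusty-brown cap, about 60 g, shaped as the new one but without valve; skirt 12 mm deep, whole cap 37 mm tall. Origin on its axis 14 mm below the bar's centre; y along the bar.
- new_cap_grip (a point): Centre of the grip bar of the new blue cap, 47 mm up at the start (cap stands upright on its valve). Bar 14 mm wide (x), 50 long (y), from 11 mm below to 11 above this point, on a 62 mm disc. Over the neck, bar along the tank's y: valve meets seat with this point 23 mm above the mouth, tabs clear the cam at 16 mm or lower, cap bottoms at 14; at the first stop the spring holds it at 19.
- new_cap: The new blue cap, about 90 g; origin on its axis 47 mm below the bar's centre (valve foot), y along the bar; same after half a turn. Skirt 56 mm inside, to 26 mm below bar centre. Two inward tabs under the bar's ends, 8 mm wide, to 21.5 mm from the axis, 22-25 mm below bar centre. Valve disc 27 mm, sprung: 4 N then 0.6 N per mm, 12 mm travel. Fully down on the neck: about 10 N.
- scrap_basket_in (a point): Centre of the inner floor of the red wire scrap basket (loose, 0.8 kg), 4 mm above the counter. Inside 142 mm (x) by 192 mm (y), rim 90 mm above the counter.
- oil_filter: Orange and white spin-on oil filter, 76 mm in diameter, 82 mm tall, standing; origin at the centre of its underside. Leave it alone.
- parts_carton: Small white and blue parts carton, 70 x 85 mm, 75 mm tall; origin at the centre of its underside. Leave it alone.
- coolant_bottle: Green coolant bottle with red cap, 76 mm in diameter, 190 mm tall; origin at the centre of its underside. Leave it alone.
There are look-alikes about, which are no part of the job. Of the things shaped like the old_cap, the brown one is meant.

How it is judged:
On the way, in this order (a step that is already met when the one before it is completed fails the run):
1. the old cap lies in the scrap basket, let go (x of old_cap_grip in the frame of scrap_basket_in between -0.072 and 0.072 m and y of old_cap_grip in the frame of scrap_basket_in between -0.097 and 0.097 m and height (world z) of old_cap_grip below 0.08 m and contact force between the fingers and old_cap below 0.05 N), for 0.2 s.
2. the new cap is pressed down over the neck, its tabs through the slots (horizontal distance between new_cap_grip and neck_mouth below 0.005 m and z of new_cap_grip in the frame of neck_mouth below 0.0175 m), for 0.04 s.
At the end, for the whole second after the job is handed in: Old cap at rest in the basket, untouched. New cap on the neck within 5 mm, upright within 7 degrees, turned 32 to 58 degrees clockwise from the slots, risen into the first stop (bar centre 17.2 to 21.5 mm above the mouth), still, and gripped with over 3 N (all of step 1 and linear speed of old_cap below 0.03 m/s and horizontal distance between new_cap_grip and neck_mouth below 0.005 m and z of new_cap_grip in the frame of neck_mouth between 0.0172 and 0.0215 m and angle between new_cap_grip's own z axis and vertical below 0.12 rad and angle between the y axis of new_cap_grip and the y axis of neck_mouth, either way round between 0.56 and 1.02 rad and angular speed of new_cap below 0.15 rad/s and contact force between the fingers and new_cap above 3 N); the arm keeps its last pose, push and grip.
It fails at once if the new cap is turned past the first stop towards the lock (horizontal distance between new_cap_grip and neck_mouth below 0.006 m and z of new_cap_grip in the frame of neck_mouth below 0.0205 m and angle between the y axis of new_cap_grip and the y axis of neck_mouth, either way round above 1.13 rad).
It fails at once if the oil filter, the carton or the coolant bottle is shifted more than 30 mm or tipped over (distance of any of oil_filter, parts_carton, coolant_bottle from where it was at the start of the episode above 0.03 m or angle between any of oil_filter, parts_carton, coolant_bottle's own z axis and vertical above 0.5 rad).
It fails at once if the scrap basket is shoved more than 50 mm or tipped (distance of scrap_basket_in from where it was at the start of the episode above 0.05 m or angle between scrap_basket_in's own z axis and vertical above 0.4 rad).
It also fails if it takes over 61 s, if anything falls off the work surface, if the arm or the gripper's body presses on something with over 40 N, if the wrist force passes 120 N, or if a joint passes its speed limit or range.

ROBOT

A 6-joint arm with a two-finger parallel gripper is mounted at the origin on the work surface. World frame = base frame: x ahead of the robot, y to its left, z up, the work surface at z = 0. Lengths are in m, angles in rad, forces in N, time in s.
With the tool pointing down it reaches from about 0.275 to 1 m from the base axis. Payload 8.4 kg.
Tool frame: the origin (TCP) lies on the centre line of the jaws, within the pads' length; the fingertips stand 8 mm ahead of it and the grasp point (between the pads) lies 11 mm behind it (ctrl.tips_ahead is the z of the fingertips in the tool frame, in m); z points along the fingers, y is the line along which they close (so a half turn about z gives the same grasp; the last joint's range is limited). The gripper opens to 85 mm and grips with 20 to 120 N. Pads are 22 mm wide; open, the fingers measure 114 mm over their backs; the gripper's body (76 mm by 85 mm) begins 54 mm behind the grasp point. The pads swing forward as they close: fully open they stand 13 mm farther back than shut.
Start: joints at [1.273, 0.353, 1.633, -0, 1.155, -0.002], TCP at [0.182, 0.598, 0.201] pointing down, gripper open.
Joint ranges: [-2.63, 2.63], [-0.92, 2.1], [0.06, 2.66], [-1.3, 4.44], [0, 2.69], [-3.02, 3.02]. Speed limits (rad/s): [2.22, 2.22, 2.79, 3.14, 3.14, 3.14].

INTERFACE

Orientations are given as a unit quaternion [x, y, z, w].
In Python, from station import ctrl gives the robot as it stands.
- The arm moves only by the tool drive_tool, never from a script. Its argument "deltas" is a list that holds one entry, the list of rows, each a list of 7 numbers: the shift along the tool's x, y, z in m, then the turn, a rotation vector about the tool's x, y, z in degrees, then the closure in counts, from 0 (fully open) to 255 (shut). A call has 1 to 8 rows; each row shifts and turns the commanded pose from where the row before left it, along the tool's axes as they then stand; what a row does not reach is not made up. A row lasts 1/10 s, in which the tool goes at most 50 mm and 8.59 degrees, less where a joint would pass 70% of its speed; a pose out of reach is approached as far as the arm can. A call is refused whole if a number of a shift passes 0.05 or a number of a turn 8.59, either way. A call with a gripper value outside its range is refused whole. The fingers move at their own pace and stop on an object; "force" is the grip in N (left out, the last holds). Time passes only in rows, so rows that do not move let the fingers close. It gives the time, the measured TCP pose, the force, the opening and the grip force at its end, in the units of the state.
- ctrl.sense(): the state, without advancing time (a new reading comes with each control period).
- ctrl.snapshot(name): name is "scene" or "top"; returns a dict with "frame" (420x560x3 uint8, red, green, blue), "z_map" (420x560 float32, m along the optical axis (not along the pixel's ray), 0 where there is no reading), "K" (3x3 intrinsics, pixels), "R" (3x3) and "t" (3): a world point X has camera coordinates R X + t. Camera axes: x right, y down, z forward; pixel columns grow to the right and rows downward; lengths in m; the calibration is good to about 2 mm. A picture is of the moment at which its call begins.
- ctrl.sign_off(): hands the job in; it is judged then, once.
The state is a dict: "time": time; "qpos": joint angles; "dq": joint speeds; "joint_efforts": joint torques, N m; "tool_pos": TCP position; "orientation": TCP orientation; "wrist_force": force on the tool from outside, world axes, zero at the start; "ft_torque": the same for the moment, N m; "grip_width": finger opening in m; "grasp_force": force on a finger pad.
Only numpy, scipy, OpenCV 4.12 (cv2) and the standard library are available. Lean on these libraries where they do the work, as an engineer would, in place of code of your own. Each camera call takes 0.05 s, during which the arm holds its last target. There are 200 camera calls.

## Working session

There is one attempt and no reset: what is moved stays moved. The work goes in short steps, Python scripts to look and compute and a tool call to move; the robot and the scene stay as the last step left them, time stands still between calls to the robot, and variables do not carry over. Pictures are saved under pics/ and viewed, at most 10 in all, crops included, and the job is handed in when it is done.

Besides the shell and the picture viewer there is one more tool, called as name(argument=value, ...) on one line, values as JSON. drive_tool: Moves the arm, as the interface text tells. Its arguments: {"type":"object","properties":{"deltas":{"type":"array"},"force":{"type":"number"}},"required":["deltas"]}

```bash
mkdir -p pics; python3 - <<'E'
from station import ctrl
import numpy as np,cv2
for n in("scene","top"):
    s=ctrl.snapshot(n);np.savez(f"{n}.npz",**s);cv2.imwrite(f"pics/{n}0.png",cv2.resize(s["frame"][:,:,::-1],(800,600)))
    print(n,s["K"].round(1).tolist(),s["R"].round(3).tolist(),s["t"].round(3).tolist())
s=ctrl.sense();print(s)
E
```

```text
scene [[509.0, 0.0, 281.5], [0.0, 509.0, 206.5], [0.0, 0.0, 1.0]] [[0.408, 0.913, -0.019], [0.554, -0.264, -0.79], [-0.726, 0.311, -0.613]] [-0.297, -0.218, 1.722]
top [[536.8, 0.0, 271.4], [0.0, 536.8, 211.8], [0.0, 0.0, 1.0]] [[-0.009, -1.0, 0.02], [-0.991, 0.006, -0.135], [0.135, -0.021, -0.991]] [0.062, 0.629, 1.374]
{'time': 0.1, 'qpos': array([ 1.27260498e+00,  3.53596231e-01,  1.63402984e+00,  8.65206550e-06,
        1.15523425e+00, -2.37531916e-03]), 'dq': array([-2.28902222e-04, -9.83374536e-04, -1.18429359e-03,  5.35657582e-04,
       -7.07298580e-04,  4.45064853e-05]), 'joint_efforts': array([-3.93407900e-04, -6.06361055e+01, -3.42819536e+01, -1.59721861e-05,
        3.84407569e-03, -3.66844279e-05]), 'tool_pos': array([0.18204721, 0.59741723, 0.19993877]), 'orientation': array([ 1.47371011e-01,  9.89081080e-01, -6.26093703e-04, -9.88081009e-05]), 'wrist_force': array([-0.05376847,  0.49716499, -0.16228996]), 'ft_torque': array([-0.03985722,  0.04729078,  0.02649848]), 'grasp_force': 0.0, 'grip_width': 0.08519064853342834}
```

View pics/top0.png

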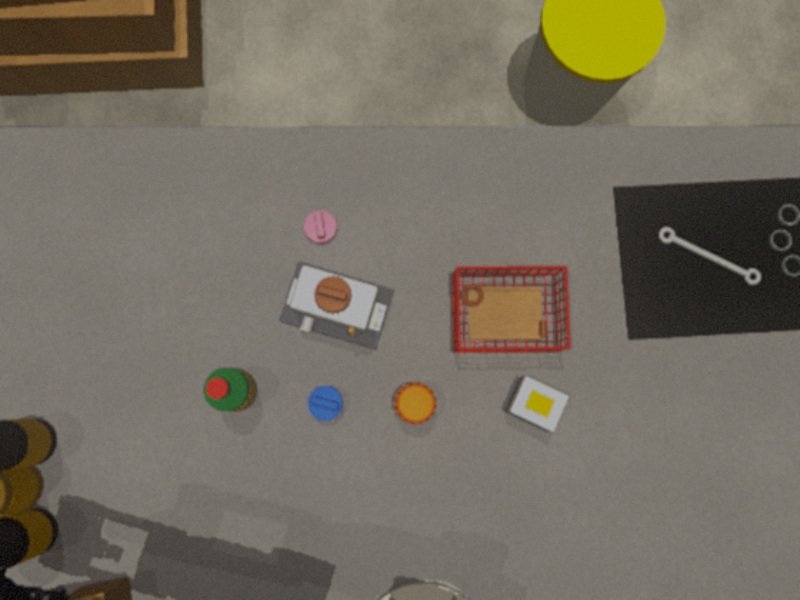

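View pics/scene0.png

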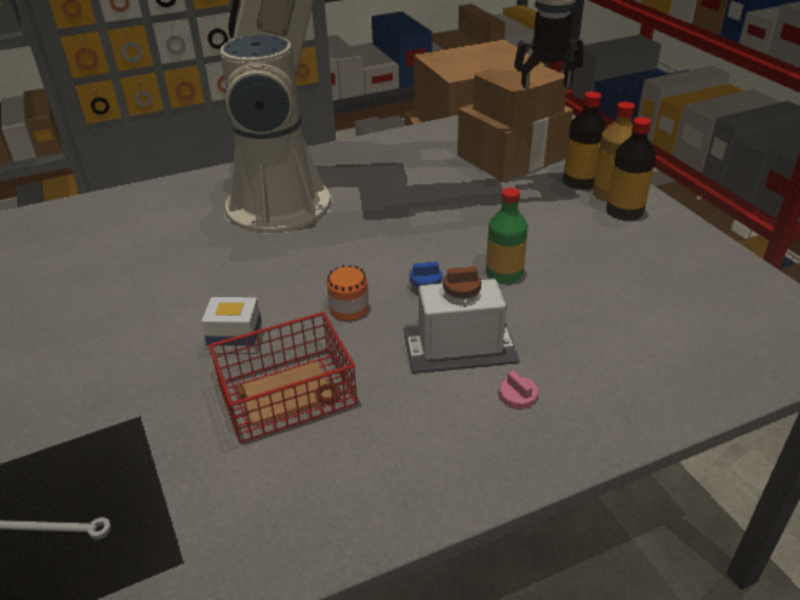

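The top view (800x600) has three cap-shaped things: brown at (332,294) on the tank, blue at (325,403) on the counter and pink at (320,227). Brown on the neck is the old cap, blue is the new one, and pink is a decoy. The basket is at (511,310), the filter at (415,403), the carton at (538,404) and the bottle at (230,390). I'll measure and confirm with a crop.

```bash
cat > h.py <<'E'
import numpy as np,cv2
def world(s):
    z=s["z_map"];v,u=np.mgrid[:z.shape[0],:z.shape[1]]
    c=np.stack([(u-s["K"][0,2])/s["K"][0,0]*z,(v-s["K"][1,2])/s["K"][1,1]*z,z],-1)
    return (c-s["t"])@s["R"]
def rect(P,n):
    (c,wh,a)=cv2.minAreaRect(P[:,:2].astype(np.float32)*1000)
    print(n,len(P),"c",np.round(c,1),"wh",np.round(wh,1),"ang",round(a,1),"zmed",np.median(P[:,2]).round(4),"mean",(P.mean(0)*1000).round(1))
    if len(P)>4:
        d=P[:,:2]-P[:,:2].mean(0);w,V=np.linalg.eigh(d.T@d);print("   PCA",np.degrees(np.arctan2(V[1,1],V[0,1])).round(1))
E
python3 - <<'E'
from h import *
for n in("top","scene"):
    s=np.load(n+".npz");W=world(s);f=s["frame"].astype(int);hsv=cv2.cvtColor(s["frame"],cv2.COLOR_RGB2HSV).astype(int)
    H,S,V=hsv[...,0],hsv[...,1],hsv[...,2];z=W[...,2]
    X,Y=W[...,0],W[...,1]
    blue=(H>100)&(H<125)&(S>110)&(z<.08)&(z>.0); brown=((H<15)|(H>172))&(S>80)&(z>.14)&(z<.19)
    if n=="top":
        u=np.arange(560)[None]+0*z;v=np.arange(420)[:,None]+0*z
        box=lambda a,b,c,d:(u>a)&(u<b)&(v>c)&(v<d)
    else:
        u=np.arange(560)[None]+0*z;v=np.arange(420)[:,None]+0*z
        box=lambda a,b,c,d:(X>.0)
    print(n)
    if n=="top":
        blue&=box(205,250,265,300);brown&=box(215,250,190,222);tb=box(190,290,180,250)
    else:
        blue&=(u>280)&(u<315)&(v>175)&(v<210);brown&=(u>300)&(u<345)&(v>180)&(v<215);tb=(u>280)&(u<360)&(v>180)&(v<270)
    rect(W[blue],"blue all");rect(W[blue&(z>.05)],"blue bar");rect(W[brown],"brown all");rect(W[brown&(z>.162)],"brown bar")
    rect(W[tb&(abs(z-.118)<.005)],"tank top")
    red=((H<8)|(H>172))&(S>120)&(abs(z-.087)<.008)
    red&=(box(310,405,180,250) if n=="top" else (u>140)&(u<255)&(v>215)&(v<310))
    rect(W[red],"rim")
    if n=="top":
        for q,b,zz in(("filter",(270,310,262,300),.07),("carton",(350,405,258,308),.065),("bottle",(138,185,252,292),.1)):
            rect(W[box(*b)&(z>zz)],q)
a=np.load("top.npz")["frame"][140:300,190:290,::-1];b=np.load("scene.npz")["frame"][160:300,260:400,::-1]
cv2.imwrite("pics/crop.png",np.hstack([cv2.resize(a,(375,600),interpolation=2),cv2.resize(b,(420,600)[:1]+(420,),interpolation=2).copy() if 0 else cv2.copyMakeBorder(cv2.resize(b,(420,420),interpolation=2),0,180,0,0,0)]))
E
```

```text
top
blue all 444 c [447.7 172.9] wh [60.1 59.4] ang 89.7 zmed 0.038 mean [446.7 172.9  41.7]
   PCA 109.3
blue bar 104 c [447.5 173. ] wh [48.6 13.6] ang 73.8 zmed 0.0576 mean [447.5 173.   57.7]
   PCA 73.3
brown all 483 c [629.6 153. ] wh [58.7 58.9] ang 89.6 zmed 0.1512 mean [628.9 153.5 155.4]
   PCA 170.8
brown bar 127 c [630.7 153.9] wh [49.9 14.4] ang 75.4 zmed 0.1709 mean [630.2 153.7 170.7]
   PCA 74.7
tank top 1098 c [630.9 153.7] wh [140.5  80. ] ang 73.7 zmed 0.1181 mean [628.5 153.2 118.1]
   PCA 73.4
rim 555 c [ 613.6 -164.8] wh [203.  150.6] ang 89.6 zmed 0.0899 mean [ 611.6 -165.6   89.8]
   PCA 85.6
filter 657 c [437.   23.3] wh [ 72.8 103.6] ang 34.6 zmed 0.0799 mean [445.4  11.9  92. ]
   PCA 95.4
carton 950 c [459.4 -89. ] wh [342.2  90.4] ang 82.3 zmed 0.0759 mean [ 442.7 -205.5   91.6]
   PCA 86.8
bottle 783 c [470.7 230. ] wh [287.4  73.2] ang 89.4 zmed 0.1357 mean [470.5 329.1 161.6]
   PCA 82.3
scene
blue all 264 c [458.4 170. ] wh [59.3 45.3] ang 64.5 zmed 0.0382 mean [457.  171.6  42.6]
   PCA 71.1
blue bar 76 c [448.7 174.5] wh [47.4 20.1] ang 71.7 zmed 0.0559 mean [451.5 174.8  55.6]
   PCA 73.8
brown all 424 c [641.3 149.6] wh [62.4 48.4] ang 60.2 zmed 0.1506 mean [641.1 150.9 154.9]
   PCA 69.9
brown bar 116 c [633.1 154.4] wh [48.3 16.8] ang 74.1 zmed 0.169 mean [634.3 154.6 168.4]
   PCA 73.3
tank top 869 c [632.2 155.1] wh [138.5  83.8] ang 72.2 zmed 0.1173 mean [640.8 149.5 117.3]
   PCA 70.8
rim 635 c [ 614.7 -163.2] wh [201.4 155. ] ang 90.0 zmed 0.0886 mean [ 623.9 -167.2   88.3]
   PCA 88.5
```

View pics/crop.png

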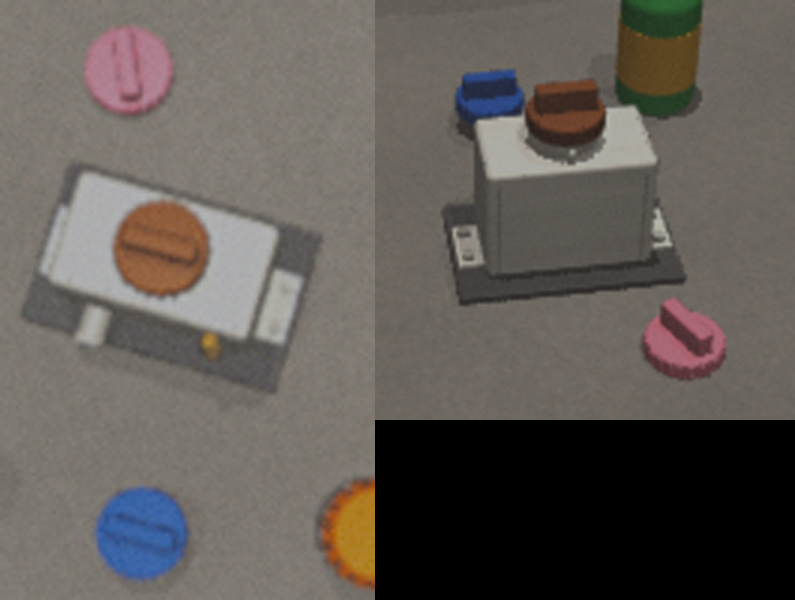

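The crop confirms it: the brown cap (161,248) sits on the neck with its bar along the tank, blue is at (142,533), and the pink decoy is at (129,70). The sizes agree with the text: bars 50x14 mm, tops at 171 and 58 mm, tank 140x80 mm with its long axis at about 73.5°. Next I work out the moves.

```bash
cat >> h.py <<'E'
from scipy.spatial.transform import Rotation as Ro
def go(s,p,yaw=None):
    "tool-axes shift (mm) to world p, and rotation-vector (deg) to tool-down with tool y at yaw, current yaw/tilt"
    R=Ro.from_quat(s["orientation"]).as_matrix();y=np.degrees(np.arctan2(R[1,1],R[0,1]))
    print("t",s["time"],"pos",s["tool_pos"].round(4),"yaw_y",y.round(2),"zaxis",R[:,2].round(4),"F",s["wrist_force"].round(1),"T",s["ft_torque"].round(2),"grip",s["grip_width"].round(4),np.round(s["grasp_force"],1))
    print("shift mm",((np.array(p)-s["tool_pos"])@R*1000).round(1))
    if yaw is not None:
        a=np.radians(yaw);Y=np.array([np.cos(a),np.sin(a),0]);Z=np.array([0,0,-1.]);T=np.c_[np.cross(Y,Z),Y,Z]
        print("turn deg",np.degrees(Ro.from_matrix(R.T@T).as_rotvec()).round(2))
E
python3 - <<'E'
from h import *
from station import ctrl
print(ctrl.tips_ahead)
go(ctrl.sense(),[.631,.154,.28],-16.5)
E
```

```text
0.008Traceback (most recent call last):
  File "<stdin>", line 4, in <module>
  File "h.py", line 15, in go
    print("t",s["time"],"pos",s["tool_pos"].round(4),"yaw_y",y.round(2),"zaxis",R[:,2].round(4),"F",s["wrist_force"].round(1),"T",s["ft_torque"].round(2),"grip",s["grip_width"].round(4),np.round(s["grasp_force"],1))
                                                                                                                                                                 ^^^^^^^^^^^^^^^^^^^^^
AttributeError: 'float' object has no attribute 'round'
```

```bash
sed -i 's/s\["grip_width"\].round(4)/round(float(s["grip_width"]),4)/' h.py
```

drive_tool(deltas=[[[0,0,-0.04,0,0,0,0],[0,0,-0.04,0,0,0,0],[-0.035,-0.0183,0,0,0,0,0],[-0.035,-0.0183,0,0,0,0,0],[-0.035,-0.0183,0,0,0,0,0],[-0.035,-0.0183,0,0,0,0,0],[-0.035,-0.0183,0,0,0,0,0],[-0.035,-0.0183,0,0,0,0,0]]])

```text
time: 0.9
tool_pos: [0.3518, 0.4302, 0.2803]
orientation: [0.147, 0.989, -0.0, -0.0]
wrist_force: [0.2, -0.3, 0.5]
grip_width: 0.0856
grasp_force: 0.0
```

drive_tool(deltas=[[[-0.035,-0.0183,0,0,0,0,0],[-0.035,-0.0183,0,0,0,0,0],[-0.035,-0.0183,0,0,0,0,0],[-0.035,-0.0183,0,0,0,0,0],[-0.035,-0.0183,0,0,0,0,0],[-0.035,-0.0183,0,0,0,0,0],[-0.035,-0.0183,0,0,0,0,0],[-0.035,-0.0183,0,0,0,0,0]]])

```text
time: 1.7
tool_pos: [0.577, 0.2085, 0.2803]
orientation: [0.147, 0.989, -0.0, -0.0]
wrist_force: [0.1, 0.9, -0.7]
grip_width: 0.0856
grasp_force: 0.0
```

drive_tool(deltas=[[[-0.035,-0.0183,0,0,0,0,0],[-0.035,-0.0183,0,0,0,0,0],[0,0,0,0,0,8.5,0],[0,0,0,0,0,8.5,0],[0,0,0,0,0,8.5,0],[0,0,0,0,0,8.5,0],[0,0,0,0,0,8.5,0],[0,0,0,0,0,8.5,0]]])

```text
time: 2.5
tool_pos: [0.6323, 0.1544, 0.2801]
orientation: [0.561, 0.828, -0.0, -0.0]
wrist_force: [-1.2, -0.4, -0.1]
grip_width: 0.0853
grasp_force: 0.0
```

drive_tool(deltas=[[[0,0,0,0,0,8.5,0],[0,0,0,0,0,8.5,0],[0,0,0,0,0,8.5,0],[0,0,0,0,0,8.5,0],[0,0,0,0,0,4.5,0],[0,0,0,0,0,0,0],[0,0,0,0,0,0,0]]])

```text
time: 3.2
tool_pos: [0.6323, 0.1545, 0.2803]
orientation: [0.8, 0.6, -0.0, -0.0]
wrist_force: [-0.6, -0.1, -0.1]
grip_width: 0.0857
grasp_force: 0.0
```

```bash
python3 - <<'E'
from h import *
from station import ctrl
go(ctrl.sense(),[.631,.154,.159],-16.5)
E
```

```text
t 3.2 pos [0.6323 0.1545 0.2803] yaw_y -16.3 zaxis [-6.e-04 -2.e-04 -1.e+00] F [-0.6 -0.1 -0.1] T [0.04 0.01 0.03] grip 0.0857 0.0
shift mm [ -0.8  -1.1 121.3]
turn deg [-0.03  0.02  0.2 ]
```

drive_tool(deltas=[[[-0.001,-0.001,0.03,0,0,0,0],[0,0,0.03,0,0,0,0],[0,0,0.03,0,0,0,0],[0,0,0.02,0,0,0,0],[0,0,0.01,0,0,0,0],[0,0,0,0,0,0,150],[0,0,0,0,0,0,255],[0,0,0,0,0,0,255]]], force=60)

```text
time: 4.0
tool_pos: [0.6322, 0.1541, 0.1621]
orientation: [0.801, 0.599, 0.001, 0.0]
wrist_force: [-0.4, -0.0, 0.3]
grip_width: 0.0437
grasp_force: 0.0
```

drive_tool(deltas=[[[0,0,0,0,0,0,255],[0,0,0,0,0,0,255],[0,0,0,0,0,0,255],[0,0,0,0,0,0,255]]])

```text
time: 4.4
tool_pos: [0.6313, 0.1539, 0.1608]
orientation: [0.801, 0.599, 0.0, 0.0]
wrist_force: [-0.4, -0.0, 0.0]
grip_width: 0.0003
grasp_force: 0.0
```

```bash
python3 - <<'E'
from h import *
from station import ctrl
go(ctrl.sense(),[.631,.154,.159],-16.5)
E
```

```text
t 4.4 pos [0.6313 0.1539 0.1608] yaw_y -16.45 zaxis [ 3.e-04  0.e+00 -1.e+00] F [-0.4 -0.   0. ] T [0.01 0.03 0.  ] grip 0.0003 0.0
shift mm [ 0.  -0.3  1.8]
turn deg [ 0.01 -0.01  0.05]
```

The fingers shut on nothing, so I'm looking before moving again.

```bash
python3 - <<'E'
from h import *
from station import ctrl
a=ctrl.snapshot("scene");b=ctrl.snapshot("top")
A=cv2.resize(a["frame"][130:290,230:390,::-1],(440,440),interpolation=2);B=cv2.resize(b["frame"][150:270,180:290,::-1],(360,440),interpolation=2)
cv2.imwrite("pics/miss.png",np.hstack([A,B]));np.savez("scene1.npz",**a)
E
```

```text
(no output)
```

View pics/miss.png

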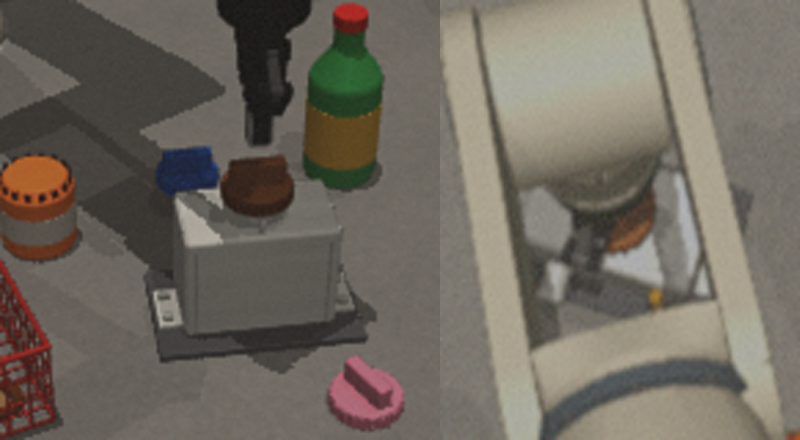

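The scene view shows the closed fingers ending at crop (258,142), clear of the brown cap, whose bar top is at (258,160). I'll locate the fingertips with the depth map.

```bash
python3 - <<'E'
from h import *
s=np.load("scene1.npz");W=world(s)
# crop scale 160/440
for (x,y) in [(250,120),(258,120),(262,130),(258,136),(258,140),(258,143),(258,148),(280,100),(258,160),(258,165)]:
    u=int(230+x*160/440);v=int(130+y*160/440);print((x,y),u,v,(W[v,u]*1000).round(1),s["frame"][v,u])
E
```

```text
(250, 120) 320 173 [634.5 143.5 219.3] [61 58 53]
(258, 120) 323 173 [643.8 146.2 224.2] [25 24 22]
(262, 130) 325 177 [640.4 153.7 208.7] [31 28 26]
(258, 136) 323 179 [642.  147.8 205.9] [33 30 29]
(258, 140) 323 180 [641.9 147.9 203. ] [28 27 23]
(258, 143) 323 182 [646.1 145.8 200.6] [47 45 39]
(258, 148) 323 183 [639.9 149.3 192.8] [87 84 77]
(280, 100) 331 166 [686.1 141.9 269.5] [40 37 35]
(258, 160) 323 188 [632.3 154.1 172. ] [54 36 28]
(258, 165) 323 190 [634.9 152.8 168.2] [58 40 29]
```

```bash
python3 - <<'E'
from h import *
from station import ctrl
go(ctrl.sense(),[.631,.154,.159],-16.5);print(ctrl.sense()["qpos"])
for n,b in(("scene",(355,420,0,70)),("scene1",(300,345,130,186))):
    s=np.load(n+".npz");W=world(s);f=s["frame"].max(2)
    p=W[b[2]:b[3],b[0]:b[1]].reshape(-1,3);c=f[b[2]:b[3],b[0]:b[1]].ravel()
    q=[.182,.598] if n=="scene" else [.631,.154]
    m=(np.hypot(*(p[:,:2]-q).T)<.075)&(p[:,2]>.175)
    k=p[m];k=k[np.argsort(k[:,2])];print(n,len(k));print((k[:60:5]*1000).round(0).tolist())
d=cv2.resize(np.load("scene.npz")["frame"][0:80,340:430,::-1],(450,400),interpolation=2);e=cv2.resize(np.load("scene1.npz")["frame"][110:210,295:375,::-1],(320,400),interpolation=2)
cv2.imwrite("pics/tips.png",np.hstack([d,e]))
E
```

```text
t 4.5 pos [0.6313 0.1539 0.1607] yaw_y -16.44 zaxis [ 1.e-04  0.e+00 -1.e+00] F [-0.1  1.2  0.3] T [-0.07 -0.02 -0.03] grip 0.0003 0.0
shift mm [ 0.  -0.3  1.7]
turn deg [ 0.01 -0.    0.06]
[ 2.36770202e-01  4.28405942e-01  1.61404715e+00 -2.71133813e-05
  1.09903119e+00  5.23798820e-01]
scene 1789
[[117.0, 630.0, 184.0], [120.0, 627.0, 190.0], [117.0, 629.0, 192.0], [123.0, 614.0, 193.0], [128.0, 595.0, 195.0], [120.0, 607.0, 197.0], [118.0, 636.0, 198.0], [119.0, 631.0, 199.0], [121.0, 610.0, 200.0], [126.0, 595.0, 201.0], [125.0, 585.0, 203.0], [123.0, 613.0, 204.0]]
scene1 1020
[[637.0, 153.0, 190.0], [641.0, 159.0, 194.0], [639.0, 142.0, 198.0], [643.0, 145.0, 199.0], [637.0, 143.0, 201.0], [630.0, 143.0, 203.0], [641.0, 164.0, 203.0], [628.0, 145.0, 204.0], [642.0, 148.0, 206.0], [645.0, 159.0, 207.0], [626.0, 145.0, 208.0], [645.0, 151.0, 210.0]]
```

View pics/tips.png

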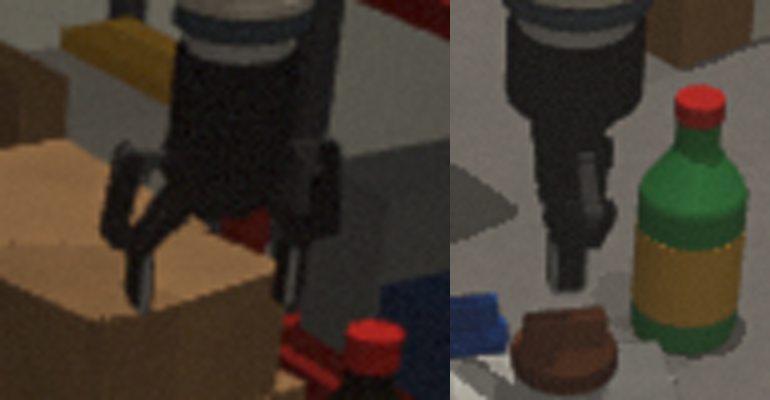

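In the left view (start pose) the tips are at crop (140,308). In the right view (now) the tip is at (567,290), clear above the bar. I'll check whether the reported TCP is offset by projecting the expected tip position.

```bash
python3 - <<'E'
from h import *
for n,tip,P in(("scene",(368,61.6),[(.170,.557,z) for z in(.206,.225,.245,.265)]),("scene1",(324,182.5),[(.64,.15,z) for z in(.153,.173,.193,.21)])):
    s=np.load(n+".npz");print(n,"seen",tip)
    for p in P:
        c=s["R"]@p+s["t"];q=s["K"]@c;print(p,(q[:2]/q[2]).round(1),c[2].round(3))
    u,v=map(int,tip);print("depths",s["z_map"][v-4:v+3,u-2:u+3].round(3).tolist())
E
```

```text
scene seen (368, 61.6)
(0.17, 0.557, 0.206) [367.2  72.6] 1.646
(0.17, 0.557, 0.225) [367.7  66.9] 1.634
(0.17, 0.557, 0.245) [368.2  60.9] 1.622
(0.17, 0.557, 0.265) [368.8  54.8] 1.61
depths [[1.5989999771118164, 1.6019999980926514, 1.6009999513626099, 1.5920000076293945, 1.6050000190734863], [1.6139999628067017, 1.6069999933242798, 1.6019999980926514, 1.6019999980926514, 1.6030000448226929], [1.6109999418258667, 1.6050000190734863, 1.6039999723434448, 1.6030000448226929, 1.7029999494552612], [1.6100000143051147, 1.6100000143051147, 1.6059999465942383, 1.6080000400543213, 1.6920000314712524], [1.6920000314712524, 1.6160000562667847, 1.6160000562667847, 1.6130000352859497, 1.6829999685287476], [1.6829999685287476, 1.621999979019165, 1.6119999885559082, 1.6139999628067017, 1.6829999685287476], [1.6820000410079956, 1.6779999732971191, 1.6890000104904175, 1.6929999589920044, 1.684999942779541]]
scene1 seen (324, 182.5)
(0.64, 0.15, 0.153) [322.8 196.6] 1.21
(0.64, 0.15, 0.173) [323.  189.8] 1.198
(0.64, 0.15, 0.193) [323.3 182.9] 1.186
(0.64, 0.15, 0.21) [323.5 176.9] 1.176
depths [[1.1710000038146973, 1.1710000038146973, 1.1699999570846558, 1.1720000505447388, 1.1720000505447388], [1.1749999523162842, 1.1759999990463257, 1.1770000457763672, 1.1759999990463257, 1.1799999475479126], [1.1740000247955322, 1.1779999732971191, 1.1790000200271606, 1.1779999732971191, 1.1720000505447388], [1.1740000247955322, 1.1740000247955322, 1.1770000457763672, 1.1749999523162842, 1.1740000247955322], [1.1790000200271606, 1.1759999990463257, 1.1799999475479126, 1.1859999895095825, 1.184000015258789], [1.1890000104904175, 1.1859999895095825, 1.190999984741211, 1.5269999504089355, 1.5190000534057617], [1.5119999647140503, 1.5130000114440918, 1.5160000324249268, 1.5119999647140503, 1.5169999599456787]]
```

The fingertips are about 40 mm higher than the reported TCP implies: about 41 mm in this view and about 37 mm in the start view. So the TCP datum is off along z, and I'll use the camera-measured tips, checking them by feel. I'll open, go down 39 mm more and close.

drive_tool(deltas=[[[0,0,0,0,0,0,0],[0,0,0,0,0,0,0],[0,0,0,0,0,0,0],[0,0,0,0,0,0,0],[0,0,0,0,0,0,0],[0,0,0,0,0,0,0]]])

```text
time: 5.1
tool_pos: [0.6313, 0.1539, 0.1606]
orientation: [0.801, 0.599, -0.0, 0.0]
wrist_force: [-0.1, 1.1, -0.0]
grip_width: 0.0849
grasp_force: 0.0
```

drive_tool(deltas=[[[0,0,0.01,0,0,0,0],[0,0,0.01,0,0,0,0],[0,0,0.01,0,0,0,0],[0,0,0.006,0,0,0,0],[0,0,0.003,0,0,0,0],[0,0,0,0,0,0,0]]])

```text
time: 5.7
tool_pos: [0.631, 0.1538, 0.1209]
orientation: [0.801, 0.599, -0.0, -0.0]
wrist_force: [-0.6, 0.7, 0.1]
grip_width: 0.0857
grasp_force: 0.0
```

drive_tool(deltas=[[[0,0,0,0,0,0,255],[0,0,0,0,0,0,255],[0,0,0,0,0,0,255],[0,0,0,0,0,0,255],[0,0,0,0,0,0,255],[0,0,0,0,0,0,255]]], force=60)

```text
time: 6.3
tool_pos: [0.6311, 0.1539, 0.122]
orientation: [0.801, 0.599, 0.0, -0.0]
wrist_force: [-2.7, -0.1, 4.0]
grip_width: 0.0126
grasp_force: 59.9
```

```bash
python3 - <<'E'
from h import *
from station import ctrl
go(ctrl.sense(),[.631,.154,.12],-16.5)
a=ctrl.snapshot("scene");np.savez("scene2.npz",**a)
cv2.imwrite("pics/g2.png",cv2.resize(a["frame"][110:210,275:375,::-1],(500,500),interpolation=2))
E
```

```text
t 6.3 pos [0.6311 0.1539 0.122 ] yaw_y -16.45 zaxis [-1.e-04  2.e-04 -1.e+00] F [-2.7 -0.1  4. ] T [-0.03  0.34 -0.02] grip 0.0126 59.9
shift mm [ 0.  -0.1  2. ]
turn deg [-0.01 -0.01  0.05]
```

View pics/g2.png

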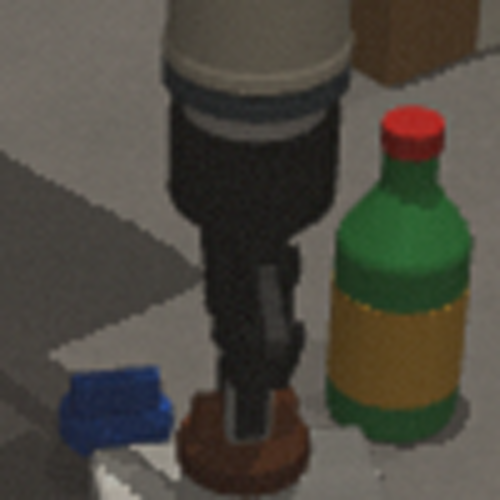

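The brown bar is now gripped (60 N, 12.6 mm) with the fingers on the disc at crop (248,435). So the bar centre is about 38 mm above the reported TCP. I'll lift it straight up, then check what is lying in the basket.

drive_tool(deltas=[[[0,0,-0.01,0,0,0,255],[0,0,-0.015,0,0,0,255],[0,0,-0.02,0,0,0,255],[0,0,-0.03,0,0,0,255],[0,0,-0.03,0,0,0,255],[0,0,0,0,0,0,255]]])

```text
time: 6.95
tool_pos: [0.6342, 0.1545, 0.2328]
orientation: [0.801, 0.599, 0.004, 0.002]
wrist_force: [0.5, 0.2, 0.5]
grip_width: 0.0126
grasp_force: 59.3
```

```bash
python3 - <<'E'
from h import *
from station import ctrl
go(ctrl.sense(),[.614,-.164,.226],-16.5)
s=np.load("top.npz");W=world(s);Z=W[...,2]
m=(abs(W[...,0]-.614)<.06)&(abs(W[...,1]+.164)<.085)&(Z<.08)
for y in np.arange(-.24,-.08,.02):print(round(y,2),[int(1000*np.median(Z[m&(abs(W[...,1]-y)<.01)&(abs(W[...,0]-x)<.01)])) if (m&(abs(W[...,1]-y)<.01)&(abs(W[...,0]-x)<.01)).any() else -1 for x in np.arange(.554,.68,.02)])
E
```

```text
t 6.95 pos [0.6342 0.1545 0.2328] yaw_y -16.45 zaxis [ 0.0085  0.002  -1.    ] F [0.5 0.2 0.5] T [-0.01 -0.   -0.06] grip 0.0126 59.3
shift mm [-311.2   70.8    6. ]
turn deg [ 0.44 -0.25  0.05]
-0.24 [1, 10, 11, 2, 3, 2, 1]
-0.22 [1, 6, 5, 5, 5, 6, 1]
-0.2 [3, 5, 6, 5, 4, 5, 2]
-0.18 [2, 5, 5, 5, 5, 6, 2]
-0.16 [2, 4, 6, 5, 4, 5, 1]
-0.14 [3, 5, 5, 5, 4, 5, 2]
-0.12 [1, 4, 6, 5, 7, 8, 4]
-0.1 [0, 5, 5, 6, 6, 6, 7]
```

drive_tool(deltas=[[[-0.02,0.0046,0,0,0,0,255],[-0.04,0.0094,0,0,0,0,255],[-0.04,0.0094,0,0,0,0,255],[-0.04,0.0094,0,0,0,0,255],[-0.04,0.0094,0,0,0,0,255],[-0.04,0.0094,0,0,0,0,255],[-0.04,0.0094,0,0,0,0,255],[-0.03,0.007,0,0,0,0,255]]])

```text
time: 7.75
tool_pos: [0.614, -0.146, 0.2269]
orientation: [0.801, 0.598, -0.0, 0.0]
wrist_force: [-0.0, -0.2, -0.5]
grip_width: 0.0124
grasp_force: 59.2
```

drive_tool(deltas=[[[-0.021,0.004,0,0,0,0,255],[0,0,0,0,0,0,255],[0,0,0,0,0,0,255]]])

```text
time: 8.05
tool_pos: [0.6121, -0.1648, 0.2267]
orientation: [0.801, 0.598, 0.0, -0.0]
wrist_force: [-0.5, 0.4, -0.2]
grip_width: 0.0126
grasp_force: 59.2
```

drive_tool(deltas=[[[0,0,0.04,0,0,0,255],[0,0,0.04,0,0,0,255],[0,0,0.04,0,0,0,255],[0,0,0.04,0,0,0,255],[0,0,0.02,0,0,0,255],[0,0,0.01,0,0,0,255],[0,0,0,0,0,0,255]]])

```text
time: 8.75
tool_pos: [0.6118, -0.1637, 0.0356]
orientation: [0.801, 0.599, -0.001, -0.001]
wrist_force: [-0.8, 0.3, -0.3]
grip_width: 0.013
grasp_force: 59.2
```

```bash
python3 - <<'E'
from h import *
from station import ctrl
go(ctrl.sense(),[.614,-.164,.032],-16.5)
E
```

```text
t 8.75 pos [ 0.6118 -0.1637  0.0356] yaw_y -16.39 zaxis [-1.9e-03  6.0e-04 -1.0e+00] F [-0.8  0.3 -0.3] T [-0.03  0.    0.08] grip 0.013 59.2
shift mm [0.3 2.2 3.6]
turn deg [-0.11 -0.01  0.11]
```

drive_tool(deltas=[[[0,0,0.02,0,0,0,255],[0,0,0,0,0,0,255],[0,0,0,0,0,0,130],[0,0,0,0,0,0,130],[0,0,0,0,0,0,130],[0,0,0,0,0,0,130],[0,0,-0.02,0,0,0,130],[0,0,-0.04,0,0,0,130]]])

```text
time: 9.55
tool_pos: [0.6099, -0.1642, 0.0747]
orientation: [0.801, 0.599, -0.002, -0.002]
wrist_force: [0.9, -0.3, 0.0]
grip_width: 0.0419
grasp_force: 0.0
```

drive_tool(deltas=[[[0,0,-0.04,0,0,0,130],[0,0,-0.04,0,0,0,130],[0,0,-0.04,0,0,0,130],[0,0,-0.04,0,0,0,130],[0,0,0,0,0,0,0],[0,0,0,0,0,0,0]]])

```text
time: 10.15
tool_pos: [0.6127, -0.165, 0.2379]
orientation: [0.801, 0.599, 0.001, 0.001]
wrist_force: [-1.2, 0.1, -0.3]
grip_width: 0.0692
grasp_force: 0.0
```

```bash
python3 - <<'E'
from h import *
from station import ctrl
go(ctrl.sense(),[.4477,.173,.15],-16.5)
s=ctrl.snapshot("scene");np.savez("scene3.npz",**s)
cv2.imwrite("pics/b3.png",cv2.resize(s["frame"][130:320,120:380,::-1],(780,570),interpolation=2))
s=ctrl.snapshot("top");np.savez("top3.npz",**s)
E
```

```text
t 10.15 pos [ 0.6127 -0.165   0.2379] yaw_y -16.45 zaxis [ 2.4e-03 -6.0e-04 -1.0e+00] F [-1.2  0.1 -0.3] T [-0.01  0.04  0.  ] grip 0.0692 0.0
shift mm [ 277.4 -254.2   87.3]
turn deg [ 0.14 -0.    0.05]
```

View pics/b3.png

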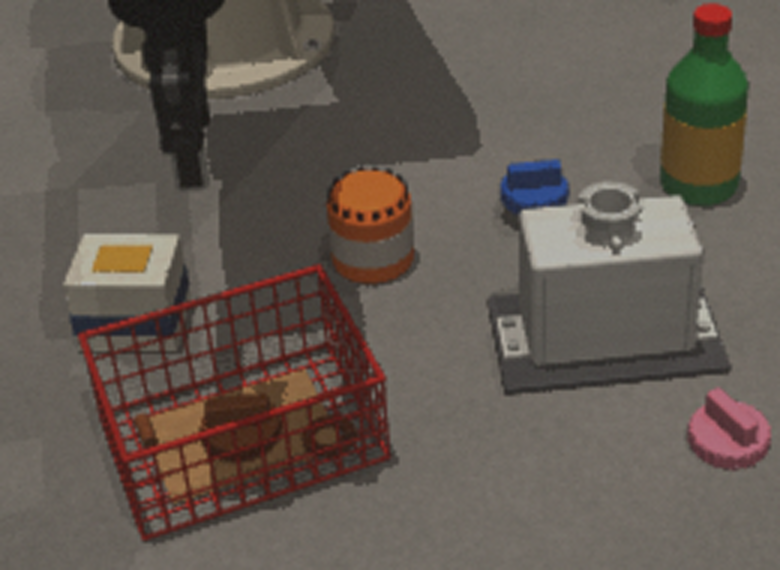

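The old cap lies in the basket (240,425) and the neck is bare (610,200); everything else is standing. Next I measure the exposed flange.

```bash
python3 - <<'E'
from h import *
for n in("top3","scene3"):
    s=np.load(n+".npz");W=world(s);Z=W[...,2]
    near=np.hypot(W[...,0]-.631,W[...,1]-.154)<.034
    rect(W[near&(abs(Z-.146)<.004)],n+" flange")
    P=W[near&(abs(Z-.146)<.004)][:,:2]
    hull=cv2.convexHull((P*1000).astype(np.float32));print(cv2.minEnclosingCircle(hull))
    d=P-np.array([.631,.154]);a=(np.degrees(np.arctan2(d[:,1],d[:,0]))%180);r=np.hypot(*d.T)
    print(np.histogram(a[(r>.021)&(r<.026)],18,(0,180))[0])
    near=np.hypot(W[...,0]-.4475,W[...,1]-.173)<.045
    rect(W[near&(Z>.051)&(Z<.065)],n+" blue bar")
s=np.load("top3.npz");W=world(s)
m=(abs(W[...,0]-.614)<.06)&(abs(W[...,1]+.164)<.085)&(W[...,2]>.02)&(W[...,2]<.085);rect(W[m&(W[...,2]>.035)],"old cap")
E
```

```text
top3 flange 164 c [630.3 152.5] wh [48.6 51.9] ang 63.2 zmed 0.1464 mean [630.6 153.4 146.3]
   PCA 162.5
((630.9459228515625, 153.75408935546875), 26.330490112304688)
[7 6 4 6 6 2 0 0 0 6 6 6 6 5 7 5 7 7]
top3 blue bar 102 c [447.5 173.2] wh [48.6 13.6] ang 73.7 zmed 0.0576 mean [447.4 172.9  57.8]
   PCA 73.3
scene3 flange 153 c [632.7 155. ] wh [46.1 54.8] ang 69.4 zmed 0.1452 mean [633.9 154.3 145.2]
   PCA 154.2
((632.8207397460938, 155.72549438476562), 28.303546905517578)
[2 4 4 5 3 1 0 1 3 5 3 6 3 5 2 4 4 6]
scene3 blue bar 76 c [449.  174.5] wh [49.3 17. ] ang 78.1 zmed 0.0561 mean [450.2 173.8  55.8]
   PCA 76.2
old cap 98 c [ 614.6 -164.6] wh [48.7 14.7] ang 74.5 zmed 0.0417 mean [ 614.1 -164.3   41.2]
   PCA 74.9
```

drive_tool(deltas=[[[0.02,-0.018,0,0,0,0,0],[0.04,-0.037,0,0,0,0,0],[0.04,-0.037,0,0,0,0,0],[0.04,-0.037,0,0,0,0,0],[0.04,-0.037,0,0,0,0,0],[0.04,-0.037,0,0,0,0,0],[0.035,-0.032,0,0,0,0,0],[0.022,-0.019,0,0,0,0,0]]])

```text
time: 11.05
tool_pos: [0.4544, 0.1546, 0.2351]
orientation: [0.801, 0.599, -0.001, -0.001]
wrist_force: [0.6, 0.3, 0.8]
grip_width: 0.0856
grasp_force: 0.0
```

drive_tool(deltas=[[[0,0,0.04,0,0,0,0],[0,0,0.04,0,0,0,0],[0,0,0,0,0,0,0],[0,0,0,0,0,0,0]]])

```text
time: 11.45
tool_pos: [0.4562, 0.1523, 0.156]
orientation: [0.801, 0.599, -0.002, -0.001]
wrist_force: [1.3, 0.0, 0.4]
grip_width: 0.0857
grasp_force: 0.0
```

```bash
python3 - <<'E'
from h import *
from station import ctrl
go(ctrl.sense(),[.4477,.1735,.011],-16.5)
E
```

```text
t 11.45 pos [0.4562 0.1523 0.156 ] yaw_y -16.45 zaxis [-0.0032 -0.0011 -1.    ] F [1.3 0.  0.4] T [ 0.07 -0.03  0.  ] grip 0.0857 0.0
shift mm [ 18.2 -13.7 145. ]
turn deg [-0.16  0.11  0.05]
```

drive_tool(deltas=[[[0.018,-0.0137,0,0,0,0,0],[0,0,0.03,0,0,0,0],[0,0,0.03,0,0,0,0],[0,0,0.03,0,0,0,0],[0,0,0.01,0,0,0,0],[0,0,0,0,0,0,0],[0,0,0,0,0,0,0]]])

```text
time: 12.15
tool_pos: [0.4503, 0.1741, 0.0581]
orientation: [0.801, 0.599, 0.001, 0.0]
wrist_force: [-0.4, -0.2, 0.2]
grip_width: 0.0854
grasp_force: 0.0
```

```bash
python3 - <<'E'
from h import *
from station import ctrl
go(ctrl.sense(),[.4477,.1732,.010],-16.5)
E
```

```text
t 12.15 pos [0.4503 0.1741 0.0581] yaw_y -16.47 zaxis [ 1.7e-03  7.0e-04 -1.0e+00] F [-0.4 -0.2  0.2] T [-0.01 -0.02  0.03] grip 0.0854 0.0
shift mm [-1.7 -2.3 48.1]
turn deg [ 0.09 -0.06  0.03]
```

drive_tool(deltas=[[[-0.0015,-0.0022,0.02,0,0,0,0],[0,0,0.015,0,0,0,0],[0,0,0.009,0,0,0,0],[0,0,0.004,0,0,0,0],[0,0,0,0,0,0,0]]])

```text
time: 12.65
tool_pos: [0.4469, 0.1731, 0.009]
orientation: [0.801, 0.599, 0.0, 0.0]
wrist_force: [-0.4, 0.7, -0.6]
grip_width: 0.0857
grasp_force: 0.0
```

drive_tool(deltas=[[[0,0,0,0,0,0,255],[0,0,0,0,0,0,255],[0,0,0,0,0,0,255],[0,0,0,0,0,0,255],[0,0,0,0,0,0,255],[0,0,0,0,0,0,255],[0,0,0,0,0,0,255]]], force=70)

```text
time: 13.35
tool_pos: [0.4466, 0.173, 0.0087]
orientation: [0.801, 0.599, 0.0, 0.0]
wrist_force: [-0.6, -0.0, 2.6]
grip_width: 0.0122
grasp_force: 72.6
```

```bash
python3 - <<'E'
from h import *
from station import ctrl
go(ctrl.sense(),[.631,.154,.2],-16.5)
E
```

```text
t 13.35 pos [0.4466 0.173  0.0087] yaw_y -16.45 zaxis [ 2.e-04  0.e+00 -1.e+00] F [-0.6 -0.   2.6] T [-0.    0.14 -0.01] grip 0.0122 72.6
shift mm [  34.   182.3 -191.2]
turn deg [ 0.01 -0.    0.05]
```

drive_tool(deltas=[[[0,0,-0.01,0,0,0,255],[0,0,-0.03,0,0,0,255],[0,0,-0.04,0,0,0,255],[0,0,-0.04,0,0,0,255],[0,0,-0.04,0,0,0,255],[0,0,-0.03,0,0,0,255]]])

```text
time: 13.95
tool_pos: [0.4467, 0.1731, 0.2017]
orientation: [0.801, 0.599, 0.001, 0.0]
wrist_force: [-0.0, -0.4, -1.1]
grip_width: 0.0121
grasp_force: 72.0
```

drive_tool(deltas=[[[0.003,0.017,0,0,0,0,255],[0.006,0.033,0,0,0,0,255],[0.006,0.033,0,0,0,0,255],[0.006,0.033,0,0,0,0,255],[0.006,0.033,0,0,0,0,255],[0.005,0.025,0,0,0,0,255],[0.002,0.008,0,0,0,0,255],[0,0,0,0,0,0,255]]])

```text
time: 14.75
tool_pos: [0.6309, 0.1537, 0.1972]
orientation: [0.801, 0.598, -0.001, -0.0]
wrist_force: [-0.2, 0.0, -0.9]
grip_width: 0.0124
grasp_force: 72.0
```

drive_tool(deltas=[[[0,0,0,0,0,0,255],[0,0,0,0,0,0,255]]])

```text
time: 14.95
tool_pos: [0.6295, 0.1542, 0.1985]
orientation: [0.801, 0.599, -0.0, -0.0]
wrist_force: [-0.1, 0.3, -1.0]
grip_width: 0.0119
grasp_force: 72.0
```

```bash
python3 - <<'E'
from h import *
from station import ctrl
go(ctrl.sense(),[.631,.154,.19],-16.5)
s=ctrl.snapshot("scene");np.savez("scene4.npz",**s)
cv2.imwrite("pics/c4.png",cv2.resize(s["frame"][100:220,270:380,::-1],(550,600),interpolation=2))
E
```

```text
t 14.95 pos [0.6295 0.1542 0.1985] yaw_y -16.43 zaxis [-9.e-04 -1.e-04 -1.e+00] F [-0.1  0.3 -1. ] T [ 0.01 -0.   -0.02] grip 0.0119 72.0
shift mm [0.3 1.5 8.4]
turn deg [-0.05  0.02  0.07]
```

View pics/c4.png

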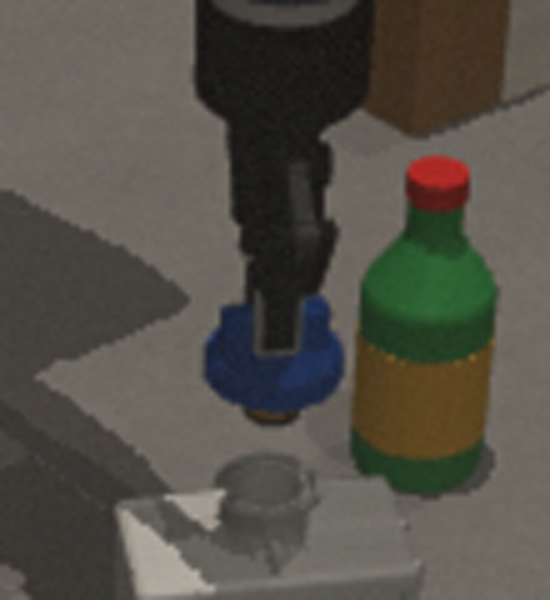

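The blue cap hangs upright at (272,350), centred over the neck at (268,480). I'll nudge it over and lower the valve into the bore.

drive_tool(deltas=[[[0,0.0012,0.005,0,0,0,255],[0,0,0.01,0,0,0,255],[0,0,0.015,0,0,0,255],[0,0,0.012,0,0,0,255],[0,0,0.008,0,0,0,255],[0,0,0.003,0,0,0,255],[0,0,0,0,0,0,255],[0,0,0,0,0,0,255]]])

```text
time: 15.8
tool_pos: [0.6321, 0.1538, 0.1459]
orientation: [0.801, 0.599, 0.0, 0.0]
wrist_force: [0.1, 0.1, -0.2]
grip_width: 0.0122
grasp_force: 72.0
```

```bash
python3 - <<'E'
from h import *
from station import ctrl
go(ctrl.sense(),[.631,.154,.1307],-16.5)
E
```

```text
t 15.8 pos [0.6321 0.1538 0.1459] yaw_y -16.45 zaxis [ 6.e-04  1.e-04 -1.e+00] F [ 0.1  0.1 -0.2] T [0.   0.02 0.01] grip 0.0122 72.0
shift mm [-0.2 -1.2 15.2]
turn deg [ 0.03 -0.02  0.05]
```

drive_tool(deltas=[[[0,-0.0006,0.005,0,0,0,255],[0,0,0.005,0,0,0,255],[0,0,0.003,0,0,0,255],[0,0,0.002,0,0,0,255],[0,0,0.002,0,0,0,255],[0,0,0,0,0,0,255]]])

```text
time: 16.4
tool_pos: [0.631, 0.1539, 0.1287]
orientation: [0.801, 0.599, -0.0, -0.0]
wrist_force: [-3.0, -0.5, 5.3]
grip_width: 0.0121
grasp_force: 72.8
```

drive_tool(deltas=[[[0,0,0.002,0,0,0,255],[0,0,0.002,0,0,0,255],[0,0,0,0,0,0,255]]])

```text
time: 16.7
tool_pos: [0.6312, 0.154, 0.1251]
orientation: [0.801, 0.599, 0.0, -0.0]
wrist_force: [-3.9, -0.6, 7.2]
grip_width: 0.0122
grasp_force: 73.1
```

```bash
python3 - <<'E'
from h import *
from station import ctrl
go(ctrl.sense(),[.631,.154,.123],-16.5)
E
```

```text
t 16.7 pos [0.6312 0.154  0.1251] yaw_y -16.45 zaxis [ 1.e-04  1.e-04 -1.e+00] F [-3.9 -0.6  7.2] T [-0.11  0.66 -0.03] grip 0.0122 73.1
shift mm [-0.  -0.2  2.1]
turn deg [ 0.   -0.01  0.05]
```

The spring force matches the expected curve (7.2 N at about 17.4 mm), so the tabs are going down through the slots. I'll relieve the -x side load and press on.

drive_tool(deltas=[[[0,-0.0008,0,0,0,0,255],[0,0,0.0015,0,0,0,255],[0,0,0.001,0,0,0,255],[0,0,0,0,0,0,255],[0,0,0,0,0,0,255]]])

```text
time: 17.2
tool_pos: [0.6311, 0.154, 0.1232]
orientation: [0.801, 0.599, 0.001, 0.001]
wrist_force: [-1.8, -1.4, 8.4]
grip_width: 0.0122
grasp_force: 73.2
```

```bash
python3 - <<'E'
from h import *
from station import ctrl
go(ctrl.sense(),[.631,.154,.1222],-61.5)
E
```

```text
t 17.2 pos [0.6311 0.154  0.1232] yaw_y -16.44 zaxis [ 1.6e-03 -1.0e-04 -1.0e+00] F [-1.8 -1.4  8.4] T [-0.31  0.43 -0.  ] grip 0.0122 73.2
shift mm [-0.  -0.1  1. ]
turn deg [ 0.08 -0.05 45.06]
```

drive_tool(deltas=[[[0,0,0.001,0,0,0,255],[0,0,0,0,0,0,255],[0,0,0,0,0,3,255],[0,0,0,0,0,3,255],[0,0,0,0,0,3,255],[0,0,0,0,0,3,255],[0,0,0,0,0,0,255]]])

```text
time: 17.9
tool_pos: [0.631, 0.1541, 0.1222]
orientation: [0.86, 0.511, 0.001, 0.0]
wrist_force: [-2.5, -0.7, 9.1]
grip_width: 0.012
grasp_force: 73.3
```

```bash
python3 - <<'E'
from h import *
from station import ctrl
go(ctrl.sense(),[.631,.154,.1222],-61.5)
E
```

```text
t 17.9 pos [0.631  0.1541 0.1222] yaw_y -28.54 zaxis [ 0.0014  0.     -1.    ] F [-2.5 -0.7  9.1] T [-0.25  0.54 -0.08] grip 0.012 73.3
shift mm [-0.1  0.   0. ]
turn deg [ 0.06 -0.06 32.96]
```

Turning freely, with only 0.08 N m of torque. I'll carry on to 45°.

drive_tool(deltas=[[[0,0,0,0,0,5,255],[0,0,0,0,0,5,255],[0,0,0,0,0,5,255],[0,0,0,0,0,5,255],[0,0,0,0,0,5,255],[0,0,0,0,0,5,255],[0,0,0,0,0,3,255],[0,0,0,0,0,0,255]]])

```text
time: 18.7
tool_pos: [0.6304, 0.1538, 0.122]
orientation: [0.969, 0.246, 0.0, 0.0]
wrist_force: [-4.5, -1.0, 8.0]
grip_width: 0.0122
grasp_force: 73.3
```

```bash
python3 - <<'E'
from h import *
from station import ctrl
go(ctrl.sense(),[.631,.154,.1265],-61.5)
s=ctrl.snapshot("scene");P=world(s)
H=cv2.cvtColor(s["frame"],cv2.COLOR_RGB2HSV)
m=(H[...,0]>100)&(H[...,0]<125)&(H[...,1]>110)&(np.hypot(P[...,0]-.631,P[...,1]-.154)<.045)
rect(P[m],"blue");rect(P[m&(P[...,2]>.158)],"bar")
E
```

```text
t 18.7 pos [0.6304 0.1538 0.122 ] yaw_y -61.54 zaxis [ 2.e-04 -5.e-04 -1.e+00] F [-4.5 -1.   8. ] T [-0.52  0.75 -0.02] grip 0.0122 73.3
shift mm [ 0.6  0.1 -4.5]
turn deg [ 0.03  0.01 -0.04]
blue 335 c [643.  150.6] wh [60. 45.] ang 61.3 zmed 0.1487 mean [648.8 148.7 150.4]
   PCA 57.7
bar 59 c [637.6 154.1] wh [47.5 13.4] ang 31.6 zmed 0.1681 mean [647.7 159.1 167. ]
   PCA -145.2
```

drive_tool(deltas=[[[0,0,-0.001,0,0,0,255],[0,0,-0.001,0,0,0,255],[0,0,-0.001,0,0,0,255],[0,0,-0.001,0,0,0,255],[0,0,-0.0005,0,0,0,255],[0,0,0,0,0,0,255],[0,0,0,0,0,0,255]]])

```text
time: 19.45
tool_pos: [0.6304, 0.1538, 0.1259]
orientation: [0.969, 0.247, -0.0, 0.0]
wrist_force: [-3.2, -3.0, 6.5]
grip_width: 0.0125
grasp_force: 72.9
```

```bash
python3 - <<'E'
from h import *
from station import ctrl
go(ctrl.sense(),[.631,.154,.1265],-61.5)
E
```

```text
t 19.45 pos [0.6304 0.1538 0.1259] yaw_y -61.44 zaxis [-2.e-04 -5.e-04 -1.e+00] F [-3.2 -3.   6.5] T [-0.64  0.66 -0.07] grip 0.0125 72.9
shift mm [ 0.7  0.2 -0.6]
turn deg [0.02 0.02 0.06]
```

drive_tool(deltas=[[[0,0,-0.0005,0,0,0,255],[0,0,-0.0005,0,0,0,255],[0,0,0,0,0,0,255],[0,0,0,0,0,0,255],[0,0,0,0,0,0,255],[0,0,0,0,0,0,255]]])

```text
time: 20.05
tool_pos: [0.6304, 0.1538, 0.1266]
orientation: [0.969, 0.247, -0.0, 0.0]
wrist_force: [-2.1, -3.8, 5.2]
grip_width: 0.0121
grasp_force: 72.8
```

```bash
python3 - <<'E'
from h import *
from station import ctrl
go(ctrl.sense(),[.631,.154,.1265],-61.5)
s=ctrl.snapshot("scene")
cv2.imwrite("pics/end.png",cv2.resize(s["frame"][130:320,120:380,::-1],(780,570),interpolation=2))
E
```

```text
t 20.05 pos [0.6304 0.1538 0.1266] yaw_y -61.44 zaxis [-3.e-04 -5.e-04 -1.e+00] F [-2.1 -3.8  5.2] T [-0.83  0.57 -0.06] grip 0.0121 72.8
shift mm [0.6 0.2 0.1]
turn deg [0.02 0.03 0.06]
```

View pics/end.png

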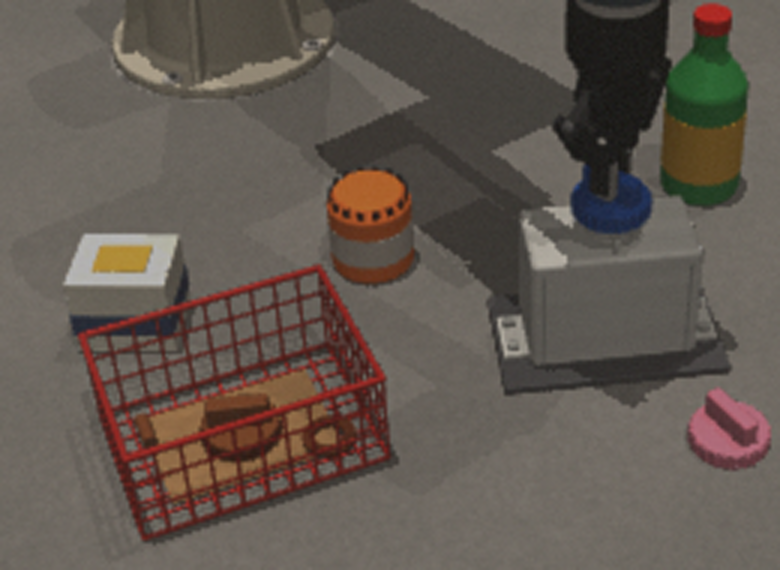

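drive_tool(deltas=[[[0,0,-0.0005,0,0,0,255],[0,0,0,0,0,0,255],[0,0,0,0,0,0,255],[0,0,0,0,0,0,255],[0,0,0,0,0,0,255],[0,0,0,0,0,0,255],[0,0,0,0,0,0,255],[0,0,0,0,0,0,255]]])

```text
time: 20.9
tool_pos: [0.6303, 0.1538, 0.1268]
orientation: [0.969, 0.247, -0.0, 0.0]
wrist_force: [-3.5, -5.1, 1.7]
grip_width: 0.0121
grasp_force: 72.4
```

The force fell to 1.7 N while the cap barely rose, so the tabs are seated in the first stop: bar about 19 mm above the mouth, turned 45°, grip held. I'm handing in.

```bash
python3 -c "
from station import ctrl
print(ctrl.sign_off())"
```

```text
the job is handed in; nothing more can be done
None
```

The job is handed in (no verdict was returned): the old brown cap lies in the basket, and by my measurements the new blue cap is seated in the first stop, turned about 45° clockwise, bar about 19 mm above the mouth and still gripped.

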